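Slip the sketchbook into its empty case

TASK

On the signing table one sketchbook stands on its edge, free on the tabletop: lift it and slide it upright into the empty slipcase, all the way down to the case's floor, letting go only when it is more than half-way in. Leave the book in the other slipcase and the cup of markers where they are.

Things in the scene. Friction and masses are not known exactly. Their poses are not given: they have to be found in the camera images.
- sketchbook_center (a point): Centre of the hardback sketchbook standing free on the table on its bottom edge: kraft covers, grey cloth spine, 96 mm long (its x), 32 mm thick (its y), 150 mm tall (z, up), about 0.3 kg. This point is 75 mm above the table and 75 mm below its top. Grip it across the thickness, near the top: once home, only its upper 80 mm stand out of the case. A half turn about z makes no difference.
- empty_case: Empty slipcase: pale plywood sleeve, open at the top, fixed to the table; origin at the centre of its underside, z up. Inside 106 mm (its x) by 42 mm (its y), floor 6 mm, walls 5 mm, mouth at 76 mm. Its top 10 mm are lips flaring out 8 mm all round to guide the book; about 126 x 62 mm over the lips. A book fully home has its centre 81 mm above the table.
- cased_book_center (a point): Centre of a second, identical sketchbook, already home in a second, identical fixed slipcase (which has this book's centre and directions); 81 mm above the table, the book's top at 156 mm. One case stands to the left of the free sketchbook and one to the right; either may be the empty one. To be left alone.
- marker_cup: White ceramic cup holding upright markers, standing loose on the table beyond the left-hand case; origin at the centre of its underside, 76 mm across, markers up to 175 mm high. To be left alone. (An open picture book and a row of markers lie flat further off, out of the way.)

How it is judged (in metres and radians):
On the way:
1. the sketchbook is lowered into the empty case, upright and more than half of the way down, with the fingers still on it (x of sketchbook_center in the frame of empty_case between -0.02 and 0.02 m and y of sketchbook_center in the frame of empty_case between -0.02 and 0.02 m and z of sketchbook_center in the frame of empty_case below 0.116 m and angle between sketchbook_center's own z axis and vertical below 0.3 rad and contact force between the fingers and sketchbook above 0.3 N), for 0.1 s.
At the end, for the whole second after the job is handed in: The sketchbook stands in the empty case on its floor: its centre within 15 mm of the case's centre along both case axes and no more than 10 mm higher than when fully home, upright and turned with the case within 15 degrees, at rest (x of sketchbook_center in the frame of empty_case between -0.015 and 0.015 m and y of sketchbook_center in the frame of empty_case between -0.015 and 0.015 m and z of sketchbook_center in the frame of empty_case below 0.091 m and angle between sketchbook_center's own z axis and vertical below 0.26 rad and angle between the x axis of sketchbook_center and the x axis of empty_case, either way round below 0.26 rad and linear speed of sketchbook below 0.02 m/s); the robot touches nothing.
It fails at once if the book in the other case is moved by more than 25 mm (distance of cased_book_center from where it was at the start of the episode above 0.025 m).
It fails at once if the marker cup is moved by more than 30 mm or tipped over (distance of marker_cup from where it was at the start of the episode above 0.03 m or angle between marker_cup's own z axis and vertical above 0.5 rad).
It also fails if it takes over 40 s, if anything falls off the work surface, if the arm or the gripper's body presses on something with over 40 N, if the wrist force passes 120 N, or if a joint passes its speed limit or range.

ROBOT

A 6-joint arm with a two-finger parallel gripper is mounted at the origin on the work surface. World frame = base frame: x ahead of the robot, y to its left, z up, the work surface at z = 0. Lengths are in m, angles in degrees, forces in N, time in s.
With the tool pointing down it reaches from about 0.4 to 0.825 m from the base axis. Payload 7 kg.
Tool frame: the origin (TCP) lies midway between the tips of the shut fingers; the grasp point (between the pads) lies 19 mm behind it (ctrl.grip_point_offset is the distance from the TCP to the grasp point, in m); x points along the fingers, y is the direction in which the jaws open and shut, and the axes are right-handed (so a half turn about x gives the same grasp; the last joint's range is limited). The gripper opens to 88 mm and grips with 3 to 60 N. Pads are 19 mm wide; open, the fingers measure 130 mm over their backs; the gripper's body (78 mm by 193 mm) begins 47 mm behind the grasp point.
Start: joints at [83.715, 20.546, 0.682, 0, -70.136, -16.507], TCP at [0.261, 0.622, 0.198] pointing down, gripper open.
Joint ranges: [-176.03, 176.03], [-82.01, 121.73], [-58.28, 71.71], [-173.87, 95.51], [-174.79, -0.11], [-173.66, 173.66]. Speed limits (degrees/s): [136.94, 136.94, 172.46, 180, 180, 180].

INTERFACE

Orientations are given as [roll, pitch, yaw] about the fixed x, y, z axes, in that order (R = Rz(yaw) Ry(pitch) Rx(roll)).
In Python, from plant import ctrl gives the robot as it stands.
- The arm moves only by the tool drive_tool, never from a script. Its argument "plan" is a list of rows, each a list of 3 entries, a list of its own where there are three numbers: the shift along the tool's x, y, z in m, then the turn, a rotation vector about the tool's x, y, z in degrees, then the opening, from 0 (shut) to 1 (fully open). In form: [[[dx, dy, dz], [wx, wy, wz], grip], ...]. A call has 1 to 20 rows; each row is the pose to reach, as a shift and turn from the pose measured when the call began, along the tool's axes at that moment; what a row does not reach only later rows make up. A row lasts 1/12 s, in which the tool goes at most 41.7 mm and 7.16 degrees, less where a joint would pass 70% of its speed; a pose out of reach is approached as far as the arm can. A call with a gripper value outside its range is refused whole. The fingers move at their own pace and stop on an object; the grip force is fixed at half the most. Time passes only in rows, so rows that repeat a pose let the fingers close. It gives the time, the measured TCP pose, the force and the opening at its end, in the units of the state.
- ctrl.get_obs(): the state, without advancing time (a new reading comes with each control period).
- ctrl.snapshot(name): name is "scene" or "top"; returns the picture (400x640x3 uint8, blue, green, red); there is no depth.
- ctrl.get_calibration(name): a dict with "fx", "fy", "cx", "cy" (pixels), "R" (3x3) and "t" (3): a world point X has camera coordinates R X + t. Camera axes: x right, y down, z forward; pixel columns grow to the right and rows downward; lengths in m; the calibration is good to about 2 mm. A picture is of the moment at which its call begins. get_calibration takes no time and is no camera call.
- ctrl.close_job(): hands the job in, once; it reports no verdict.
Trained networks look in the newest picture that a camera, given by its name, has taken for a name from the list of things; names that differ only in an ending like _2 or _b are one class to them, and where a whole thing is asked for, a point or a joint stands for the part that bears it (a point fixed in the world has none). Each returns a list of dicts, best first, with "confidence" (0 to 1); they miss things now and then, are a little off and sometimes report something else, mostly with a low value. They report only what shows in the picture. A call takes as long as a camera call.
- ctrl.cut_out(camera, name): "pixels" (400x640 bool, what is visible of it) and "pixel" ([column, row] in pixels, amid what is visible of it).
- ctrl.landmark_of(camera, name): "pixel" ([column, row] in pixels: a listed point, or the origin of a listed thing).
The state is a dict: "clock": time; "joint_pos": joint angles; "qvel": joint speeds; "tau": joint torques, N m; "tool_pos": TCP position; "orientation": TCP orientation; "force": force on the tool from outside, world axes, zero at the start; "moment": the same for the moment, N m; "opening": finger opening in m.
Only numpy, scipy, OpenCV 4.12 (cv2) and the standard library are available. Lean on these libraries where they do the work, as an engineer would, in place of code of your own. Each camera call takes 0.05 s, during which the arm holds its last target. There are 200 camera calls.

## Working session

There is one attempt and no reset: what is moved stays moved. The work goes in short steps, Python scripts to look and compute and a tool call to move; the robot and the scene stay as the last step left them, time stands still between calls to the robot, and variables do not carry over. Pictures are saved under pics/ and viewed, about 8 in all and at most 12, crops included, and the job is handed in when it is done.

Besides the shell and the picture viewer there is one more tool, called as name([rows], argument=value, ...), one row to a line, values as JSON. drive_tool: Moves the arm, as the interface text tells. Its arguments: {"type":"object","properties":{"plan":{"type":"array","items":{"type":"array"}}},"required":["plan"]}

```bash
mkdir -p pics; python3 - <<'E'
from plant import ctrl
import cv2,numpy as np
o=ctrl.get_obs();print(o)
for c in("scene","top"):
    cv2.imwrite(f"pics/{c}0.png",ctrl.snapshot(c))
    k=ctrl.get_calibration(c);print(c,k)
    for n in("sketchbook_center","empty_case","cased_book_center","marker_cup"):
        print(n,[(d["pixel"],round(d["confidence"],2)) for d in ctrl.landmark_of(c,n)])
E
```

```text
{'clock': 0.0, 'joint_pos': array([ 8.37127130e+01,  2.05898517e+01,  6.33767873e-01, -1.83549650e-02,
       -7.01370031e+01, -1.65066654e+01]), 'qvel': array([ 0.07998409,  0.07096894,  0.0056551 , -0.02346553, -0.0616475 ,
        0.00578064]), 'tau': array([ 8.32399819e-04, -5.82725751e+01,  2.93051648e+01,  6.99758291e+00,
        6.78404438e-03, -1.48048230e-04]), 'tool_pos': array([0.2613417 , 0.62176905, 0.19724612]), 'orientation': array([  96.00665105,   89.90532682, -106.79355184]), 'force': array([0.41565995, 0.51982632, 0.29991452]), 'moment': array([-0.00488687, -0.05608401,  0.04692974]), 'opening': 0.08773442518036847}
scene {'fx': 475.6540696648458, 'fy': 475.6540696648458, 'cx': 316.0804264633015, 'cy': 194.4595749468231, 'R': array([[ 0.80049391,  0.59926282,  0.00967321],
       [ 0.47203581, -0.62043483, -0.62629291],
       [-0.36931246,  0.50590976, -0.77952782]]), 't': array([-0.53089461, -0.2106856 ,  1.42558346])}
sketchbook_center [([290.5, 210.0], 0.68)]
empty_case [([308.0, 142.4], 0.75)]
cased_book_center [([217.9, 265.6], 0.61)]
marker_cup [([417.2, 180.4], 0.71)]
top {'fx': 374.8521368158237, 'fy': 374.8521368158237, 'cx': 311.7355861230188, 'cy': 202.3284704073553, 'R': array([[ 0.02397369, -0.99905578,  0.03623262],
       [-0.9862297 , -0.02956714, -0.16271683],
       [ 0.16363448, -0.03183277, -0.98600732]]), 't': array([0.00817026, 0.63052672, 0.7156114 ])}
sketchbook_center [([330.6, 215.7], 0.91)]
empty_case [([200.5, 287.4], 0.61)]
cased_book_center []
marker_cup [([184.0, 138.4], 0.56)]
```

View pics/scene0.png

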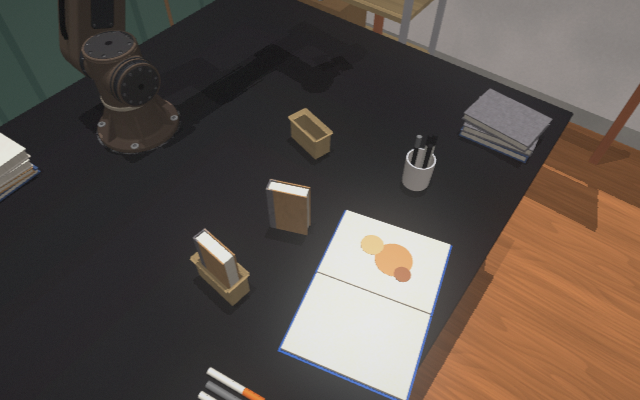

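View pics/top0.png

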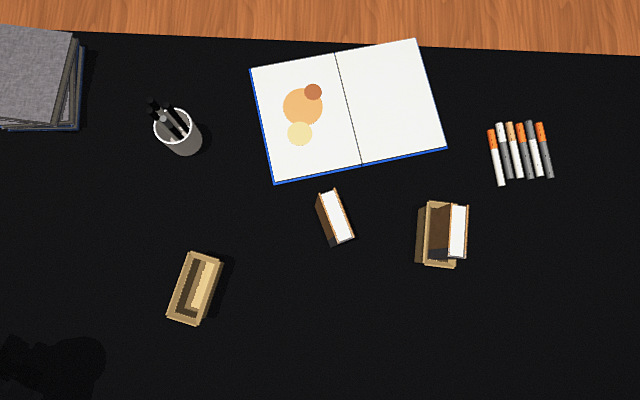

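The scene view shows the free book at about (290,207), the empty case at (310,133), the cased book at (220,267) and the cup at (418,170). In the top view they are at (335,217), (195,288), (442,234) and (178,132). Next I fit the poses to the silhouettes from both cameras.

```bash
cat > fit.py <<'E'
import cv2,numpy as np
from scipy.optimize import minimize
from plant import ctrl
K={c:ctrl.get_calibration(c) for c in("scene","top")}
def proj(c,X):
    k=K[c];p=np.asarray(X)@np.asarray(k["R"]).T+k["t"]
    return p[:,:2]/p[:,2:]*[k["fx"],k["fy"]]+[k["cx"],k["cy"]]
def box(l,w,z): return [[sx*l/2,sy*w/2,z] for sx,sy in((1,1),(1,-1),(-1,-1),(-1,1))]
BOOK=np.array(box(.096,.032,0)+box(.096,.032,.15))
CASE=np.array(box(.116,.052,0)+box(.116,.052,.066)+box(.126,.062,.076))
def place(P,p,z=0):
    c,s=np.cos(p[2]),np.sin(p[2])
    return P@np.array([[c,s,0],[-s,c,0],[0,0,1]])+[p[0],p[1],z]
def hull(c,X,S=4):
    m=np.zeros((400*S,640*S),np.uint8)
    cv2.fillConvexPoly(m,cv2.convexHull(np.round(((proj(c,X)+.5)*S-.5)*16).astype(np.int32)),1,shift=4);return m>0
def fit(P,masks,z=0,guess=None):
    S=4;M={c:np.kron(m,np.ones((S,S)))>0 for c,m in masks.items()}
    def cost(p): return sum(1-(h&m).sum()/(h|m).sum() for c,m in M.items() for h in[hull(c,place(P,p,z))])
    best=None
    for y in ([guess[2]] if len(guess)>2 else np.radians([0,45,90,135])):
        x0=np.array([guess[0],guess[1],y])
        r=minimize(cost,x0,method="Nelder-Mead",options=dict(initial_simplex=x0+np.vstack([np.zeros(3),np.diag([.02,.02,.4])]),maxiter=90,xatol=2e-4,fatol=1e-4))
        if best is None or r.fun<best.fun:best=r
    return best.x,best.fun
def ground(c,px,z):
    k=K[c];R=np.asarray(k["R"]);d=R.T@[(px[0]-k["cx"])/k["fx"],(px[1]-k["cy"])/k["fy"],1];o=-R.T@k["t"]
    return (o+d*(z-o[2])/d[2])[:2]
E
python3 - <<'E'
from fit import *
im={c:ctrl.snapshot(c) for c in K}
for n,P,z,px in(("sketchbook_center",BOOK,0,(335,217)),("empty_case",CASE,0,(195,288))):
    ms={}
    for c in K:
        r=ctrl.cut_out(c,n)
        print(n,c,[(d["pixel"],round(d["confidence"],2),int(d["pixels"].sum())) for d in r])
        ref=px if c=="top" else ((290,207) if P is BOOK else (310,133))
        r=[d for d in r if np.hypot(*(np.array(d["pixel"])-ref))<30]
        if r: ms[c]=r[0]["pixels"]
    g=ground("top",px,.05)
    for use in (ms,)+tuple({c:m} for c,m in ms.items()):
        x,f=fit(P,use,z,g);print(n,list(use),x[:2].round(4),np.degrees(x[2]).round(1),round(f,3))
    x,f=fit(P,ms,z,g)
    for c in im:
        h=hull(c,place(P,x),1).astype(np.uint8)
        cv2.drawContours(im[c],cv2.findContours(h,0,2)[0],-1,(0,255,0),1)
for n,px in (("cup",(178,132)),("cased",(442,234))):print(n,ground("top",px,.08))
a=cv2.resize(im["scene"][100:300,180:440],None,fx=2.9,fy=2.9)[:290*2]
b=im["top"][170:340,150:480]
cv2.imwrite("pics/fit.png",cv2.resize(b,None,fx=2.4,fy=2.4));cv2.imwrite("pics/fits.png",a)
E
```

```text
sketchbook_center scene [([289.3, 209.0], 0.76, 2025)]
sketchbook_center top [([332.1, 217.8], 0.95, 1290)]
sketchbook_center ['scene', 'top'] [ 0.5927 -0.0144] 21.8 0.101
sketchbook_center ['scene'] [ 0.5934 -0.0148] 22.8 0.023
sketchbook_center ['top'] [ 0.5918 -0.0146] 21.7 0.074
empty_case scene [([311.3, 131.1], 0.73, 1366)]
empty_case top [([193.9, 288.9], 0.73, 2732)]
empty_case ['scene', 'top'] [0.4564 0.2482] 163.4 0.104
empty_case ['scene'] [0.4563 0.2482] 162.2 0.045
empty_case ['top'] [0.4565 0.2482] -15.0 0.052
cup [0.76019567 0.29773904]
cased [ 0.56990829 -0.2317276 ]
```

Both cameras agree to about 1 mm: the book is at (0.593, -0.0145) with yaw 22°, and the empty case is at (0.4565, 0.248) with yaw -16.5°. I plan to grip 31 mm below the book's top, which puts the TCP at z = 0.100.

```bash
cat > go.py <<'E'
import sys,numpy as np
from plant import ctrl
from scipy.spatial.transform import Rotation as T
def go(x,y,z,jaw):
    o=ctrl.get_obs();R=T.from_euler("xyz",o["orientation"],degrees=True)
    out=[]
    for j in (jaw,jaw+180):
        a=np.radians(j);X=np.array([0,0,-1.]);Y=np.array([np.cos(a),np.sin(a),0])
        G=T.from_matrix(np.c_[X,Y,np.cross(X,Y)]);out.append((R.inv()*G).as_rotvec(degrees=True))
    w=min(out,key=np.linalg.norm)
    print("shift",R.inv().apply(np.array([x,y,z])-o["tool_pos"]).round(4),"turn",w.round(2),"| z",o["tool_pos"].round(4),"j6",o["joint_pos"][5].round(1),"open",round(o["opening"],4),"F",o["force"].round(1),"t",o["clock"])
    print(R.as_matrix().round(3).tolist(), [v.round(0).tolist() for v in out])
go(*map(float,sys.argv[1:]))
E
python3 go.py 0.593 -0.0145 0.22 112
```

```text
shift [-0.0218  0.4586 -0.5523] turn [-4.479e+01  0.000e+00  1.000e-02] | z [0.2615 0.6223 0.1982] j6 -16.5 open 0.0877 F [ 0.2 -0.4 -0.6] t 0.8
[[-0.0, -0.387, -0.922], [0.0, -0.922, 0.387], [-1.0, -0.0, 0.0]] [[135.0, 0.0, -0.0], [-45.0, 0.0, 0.0]]
```

View pics/fit.png

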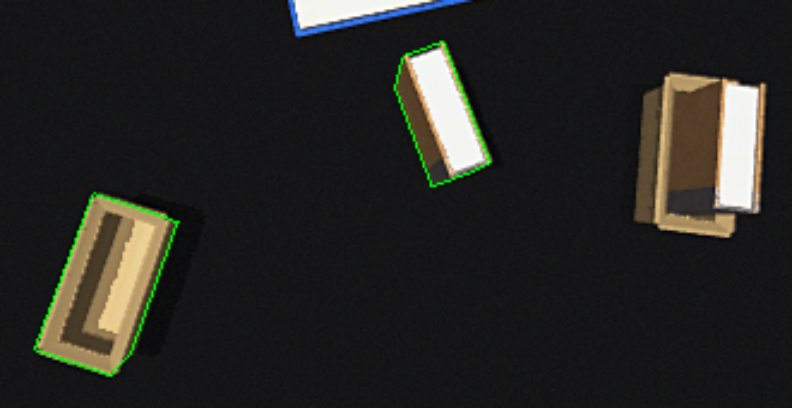

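View pics/fits.png

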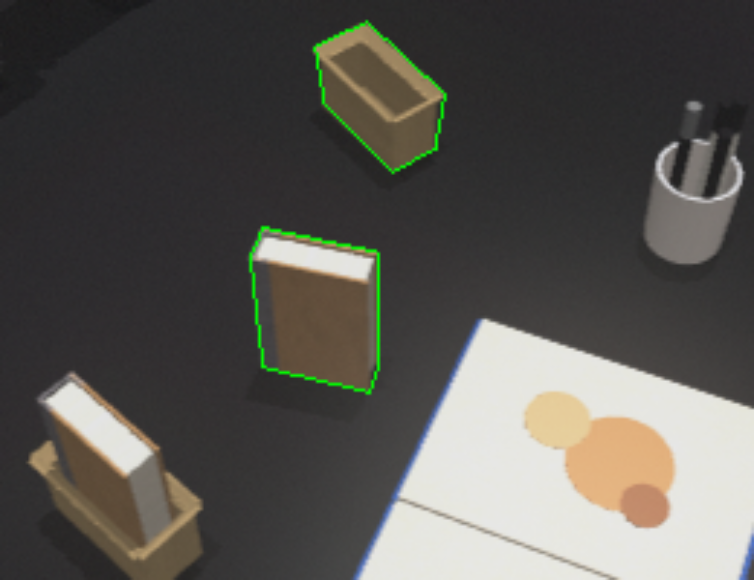

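The fitted outlines (green) sit on the edges of the book (crop about (445,115)) and the empty case (about (105,285)) in both views. I move above the book.

drive_tool([
  [[-0.022,0.4586,-0.5523],[-44.8,0,0],1],
  [[-0.022,0.4586,-0.5523],[-44.8,0,0],1],
  [[-0.022,0.4586,-0.5523],[-44.8,0,0],1],
  [[-0.022,0.4586,-0.5523],[-44.8,0,0],1],
  [[-0.022,0.4586,-0.5523],[-44.8,0,0],1],
  [[-0.022,0.4586,-0.5523],[-44.8,0,0],1],
  [[-0.022,0.4586,-0.5523],[-44.8,0,0],1],
  [[-0.022,0.4586,-0.5523],[-44.8,0,0],1],
  [[-0.022,0.4586,-0.5523],[-44.8,0,0],1],
  [[-0.022,0.4586,-0.5523],[-44.8,0,0],1],
  [[-0.022,0.4586,-0.5523],[-44.8,0,0],1],
  [[-0.022,0.4586,-0.5523],[-44.8,0,0],1],
  [[-0.022,0.4586,-0.5523],[-44.8,0,0],1],
  [[-0.022,0.4586,-0.5523],[-44.8,0,0],1],
  [[-0.022,0.4586,-0.5523],[-44.8,0,0],1],
  [[-0.022,0.4586,-0.5523],[-44.8,0,0],1],
  [[-0.022,0.4586,-0.5523],[-44.8,0,0],1],
  [[-0.022,0.4586,-0.5523],[-44.8,0,0],1],
  [[-0.022,0.4586,-0.5523],[-44.8,0,0],1],
  [[-0.022,0.4586,-0.5523],[-44.8,0,0],1],
])

```text
clock: 2.47
tool_pos: [0.593, -0.0153, 0.2198]
orientation: [-28.4, 90.0, 173.5]
force: [-0.5, -0.1, -0.3]
opening: 0.0879
```

```bash
python3 go.py 0.593 -0.0145 0.1 112
```

```text
shift [ 0.1198 -0.0006 -0.0004] turn [-0.11  0.03  0.02] | z [ 0.593  -0.0153  0.2198] j6 94.5 open 0.0879 F [-0.5 -0.1 -0.3] t 2.4667
[[-0.001, 0.373, -0.928], [0.0, -0.928, -0.373], [-1.0, -0.0, 0.001]] [[180.0, 0.0, -0.0], [-0.0, 0.0, 0.0]]
```

drive_tool([
  [[0.02,0,0],[0,0,0],1],
  [[0.04,0,0],[0,0,0],1],
  [[0.06,0,0],[0,0,0],1],
  [[0.08,0,0],[0,0,0],1],
  [[0.1,0,0],[0,0,0],1],
  [[0.12,0,0],[0,0,0],1],
  [[0.12,0,0],[0,0,0],1],
  [[0.12,0,0],[0,0,0],0],
  [[0.12,0,0],[0,0,0],0],
  [[0.12,0,0],[0,0,0],0],
  [[0.12,0,0],[0,0,0],0],
  [[0.12,0,0],[0,0,0],0],
  [[0.12,0,0],[0,0,0],0],
  [[0.12,0,0],[0,0,0],0],
  [[0.12,0,0],[0,0,0],0],
  [[0.12,0,0],[0,0,0],0],
  [[0.12,0,0],[0,0,0],0],
])

```text
clock: 3.88
tool_pos: [0.5929, -0.0154, 0.0998]
orientation: [-14.3, 90.0, -172.4]
force: [0.3, -0.9, 0.9]
opening: 0.0317
```

drive_tool([
  [[-0.01,0,0],[0,0,0],0],
  [[-0.03,0,0],[0,0,0],0],
  [[-0.05,0,0],[0,0,0],0],
  [[-0.07,0,0],[0,0,0],0],
  [[-0.09,0,0],[0,0,0],0],
  [[-0.11,0,0],[0,0,0],0],
  [[-0.12,0,0],[0,0,0],0],
  [[-0.12,0,0],[0,0,0],0],
])

```text
clock: 4.55
tool_pos: [0.5942, -0.0152, 0.2225]
orientation: [169.6, 89.8, 11.5]
force: [1.8, -0.2, -2.8]
opening: 0.0319
```

```bash
python3 go.py 0.4565 0.2482 0.22 73.5
```

```text
shift [ 0.0022 -0.2958  0.0295] turn [ 3.839e+01 -2.000e-01  3.000e-02] | z [ 0.5942 -0.0152  0.2225] j6 94.5 open 0.0319 F [ 1.8 -0.2 -2.8] t 4.55
[[0.003, 0.373, -0.928], [0.001, -0.928, -0.373], [-1.0, 0.001, -0.003]] [[-142.0, -0.0, -0.0], [38.0, -0.0, 0.0]]
```

drive_tool([
  [[0,-0.01,0.001],[1.3,0,0],0],
  [[0,-0.03,0.003],[3.9,0,0],0],
  [[0,-0.05,0.005],[6.5,0,0],0],
  [[0,-0.07,0.007],[9.1,0,0],0],
  [[0,-0.09,0.009],[11.7,0,0],0],
  [[0,-0.11,0.011],[14.3,0,0],0],
  [[0,-0.13,0.013],[16.9,0,0],0],
  [[0,-0.15,0.015],[19.5,0,0],0],
  [[0,-0.17,0.017],[22.1,0,0],0],
  [[0,-0.19,0.019],[24.7,0,0],0],
  [[0,-0.21,0.021],[27.3,0,0],0],
  [[0,-0.23,0.023],[29.9,0,0],0],
  [[0,-0.25,0.025],[32.5,0,0],0],
  [[0,-0.27,0.027],[35.1,0,0],0],
  [[0,-0.285,0.0285],[37,0,0],0],
  [[0,-0.293,0.029],[38,0,0],0],
  [[0,-0.296,0.0295],[38.4,0,0],0],
  [[0,-0.296,0.0295],[38.4,0,0],0],
  [[0,-0.296,0.0295],[38.4,0,0],0],
])

```text
clock: 6.13
tool_pos: [0.4561, 0.248, 0.2215]
orientation: [-168.7, 89.9, -5.2]
force: [0.4, -0.1, -4.5]
opening: 0.0321
```

```bash
python3 go.py 0.4565 0.2482 0.106 73.5; python3 - <<'E'
from fit import *
im={c:ctrl.snapshot(c) for c in K}
o=ctrl.get_obs()["tool_pos"];z=o[2]-.1
for c in im:
    P=place(BOOK,[o[0],o[1],np.radians(-16.5)],z)
    for q,col in((P,(0,255,0)),(place(CASE,[.4565,.2482,np.radians(-16.5)]),(0,0,255))):
        cv2.drawContours(im[c],cv2.findContours(hull(c,q,1).astype(np.uint8),0,2)[0],-1,col,1)
cv2.imwrite("pics/carry.png",np.hstack([cv2.resize(im["scene"][20:180,220:360],None,fx=2.8,fy=2.8),cv2.resize(im["top"][190:350,110:250],None,fx=2.8,fy=2.8)]))
E
```

```text
shift [ 0.1155 -0.0003 -0.    ] turn [ 0.03 -0.14  0.03] | z [0.4561 0.248  0.2215] j6 23.2 open 0.0321 F [ 0.4 -0.1 -4.5] t 6.1333
[[0.002, -0.283, -0.959], [-0.0, -0.959, 0.283], [-1.0, -0.0, -0.002]] [[-180.0, -0.0, -0.0], [0.0, -0.0, 0.0]]
```

View pics/carry.png

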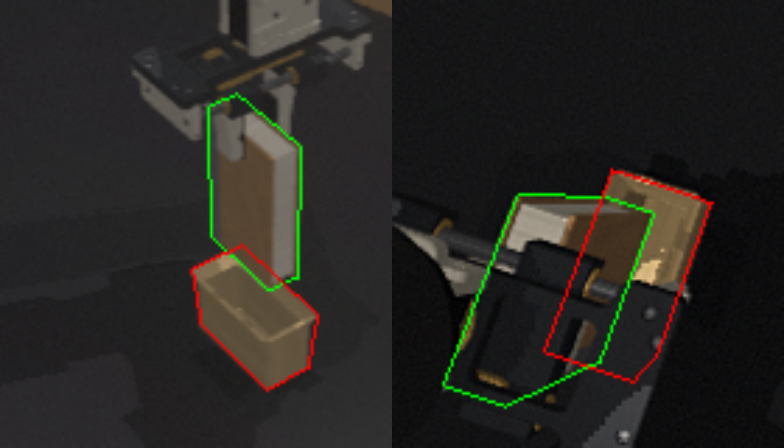

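The held book (left panel, about (258,190)) matches the predicted green outline to about 1 px, is upright, and sits over the empty case (255,315). I lower it.

drive_tool([
  [[0.01,0,0],[0,0,0],0],
  [[0.02,0,0],[0,0,0],0],
  [[0.03,0,0],[0,0,0],0],
  [[0.04,0,0],[0,0,0],0],
  [[0.05,0,0],[0,0,0],0],
  [[0.055,0,0],[0,0,0],0],
  [[0.06,0,0],[0,0,0],0],
  [[0.06,0,0],[0,0,0],0],
])

```text
clock: 6.9
tool_pos: [0.4562, 0.2474, 0.1606]
orientation: [162.3, 89.9, -34.3]
force: [-0.1, -0.0, -3.8]
opening: 0.0316
```

No contact yet, with the bottom about 16 mm below the mouth. I continue.

drive_tool([
  [[0.007,0,0],[0,0,0],0],
  [[0.014,0,0],[0,0,0],0],
  [[0.021,0,0],[0,0,0],0],
  [[0.028,0,0],[0,0,0],0],
  [[0.035,0,0],[0,0,0],0],
  [[0.04,0,0],[0,0,0],0],
  [[0.045,0,0],[0,0,0],0],
  [[0.049,0,0],[0,0,0],0],
  [[0.052,0,0],[0,0,0],0],
  [[0.052,0,0],[0,0,0],0],
  [[0.052,0,0],[0,0,0],0],
])

```text
clock: 7.82
tool_pos: [0.4564, 0.2474, 0.1086]
orientation: [160.4, 89.9, -36.1]
force: [-0.4, 0.6, -3.6]
opening: 0.0319
```

Still free, with the bottom about 2.5 mm above the floor. I lower the rest, open fully and retreat straight up.

drive_tool([
  [[0.001,0,0],[0,0,0],0],
  [[0.002,0,0],[0,0,0],0],
  [[0.0022,0,0],[0,0,0],0],
  [[0.0022,0,0],[0,0,0],1],
  [[0.0022,0,0],[0,0,0],1],
  [[0.0022,0,0],[0,0,0],1],
  [[0.0022,0,0],[0,0,0],1],
  [[0.0022,0,0],[0,0,0],1],
  [[0.0022,0,0],[0,0,0],1],
  [[0.0022,0,0],[0,0,0],1],
  [[0.0022,0,0],[0,0,0],1],
  [[0.0022,0,0],[0,0,0],1],
])

```text
clock: 8.82
tool_pos: [0.4564, 0.2474, 0.1064]
orientation: [160.8, 89.9, -35.7]
force: [-0.4, -1.2, -0.3]
opening: 0.0846
```

drive_tool([
  [[-0.01,0,0],[0,0,0],1],
  [[-0.03,0,0],[0,0,0],1],
  [[-0.05,0,0],[0,0,0],1],
  [[-0.07,0,0],[0,0,0],1],
  [[-0.09,0,0],[0,0,0],1],
  [[-0.11,0,0],[0,0,0],1],
  [[-0.13,0,0],[0,0,0],1],
  [[-0.13,0,0],[0,0,0],1],
  [[-0.13,0,0],[0,0,0],1],
])

```text
clock: 9.57
tool_pos: [0.4566, 0.248, 0.2383]
orientation: [-145.9, 89.8, 17.6]
force: [-0.2, -0.0, -0.3]
opening: 0.0877
```

```bash
python3 - <<'E'
from fit import *
im=ctrl.snapshot("scene")
for q,col in((place(BOOK,[.4565,.2482,np.radians(-16.5)],.006),(0,255,0)),(place(CASE,[.4565,.2482,np.radians(-16.5)]),(0,0,255))):
    cv2.drawContours(im,cv2.findContours(hull("scene",q,1).astype(np.uint8),0,2)[0],-1,col,1)
cv2.imwrite("pics/end.png",cv2.resize(im[20:220,200:460],None,fx=2.9,fy=2.9))
for n in("sketchbook_center","marker_cup"):print(n,[(d["pixel"],round(d["confidence"],2)) for d in ctrl.landmark_of("scene",n)])
print(proj("scene",[[.4565,.2482,.081]]),ctrl.get_obs()["force"].round(1))
E
```

```text
sketchbook_center [([310.2, 126.8], 0.65)]
marker_cup [([416.4, 178.6], 0.72)]
[[310.330913   122.38674604]] [ 1.1 -0.1 -0.7]
```

View pics/end.png

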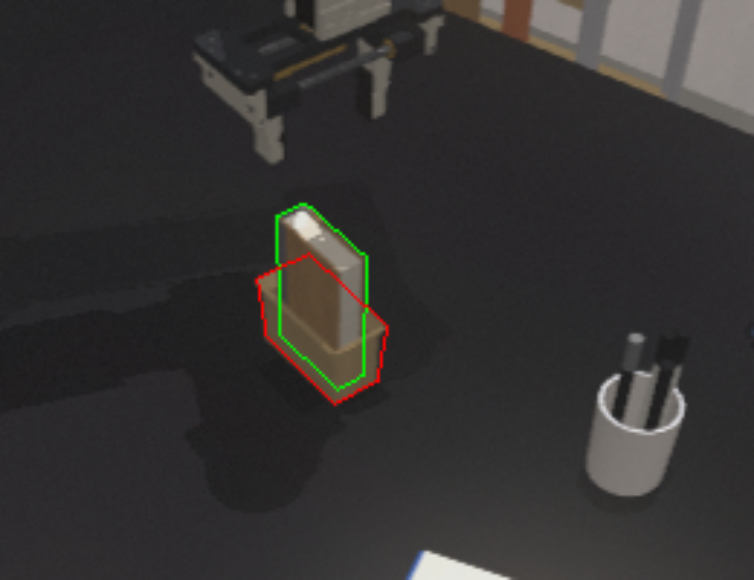

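The book (crop about (322,280)) fills the predicted fully-home outline, the gripper is clear above it, and the cup stands where it was.

```bash
python3 -c "
from plant import ctrl
print(ctrl.close_job())"
```

```text
the job is handed in; nothing more can be done
None
```

The sketchbook is in the empty (left) slipcase, upright, and I've handed the job in. I gripped it near the top, lowered it to the case floor without hitting the lips, and let go only once it was down. The gripper then opened and backed straight up, about 80 mm clear of the book. The whole run took roughly 10 of the 40 s.

**Last checks:**
- **Book position:** in the scene camera the book matched the predicted fully-home outline to about a pixel. The force reading was close to zero after release.
- **Disagreement:** the landmark network put the book's centre about 4 px lower in the image than predicted. That is in line with the networks being slightly off, and the outline shows no such shift.
- **Other objects:** the cup's landmark moved by less than 2 px. I didn't look at the book in the other case again, but the arm never went near it.
- **Verdict:** handing in reported no pass or fail.

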